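# Build up a level layer of tapered solder ingots and bridge it crosswise

### The arm

A 7-joint arm with a two-finger parallel gripper is mounted at the origin on the work surface. World frame = base frame: x ahead of the robot, y to its left, z up, the work surface at z = 0. Lengths are in m, angles in rad, forces in N, time in s.
With the tool pointing down it reaches from about 0.425 to 0.825 m from the base axis. Payload 3.6 kg.
Tool frame: the origin (TCP) lies at the very end of the fingers, on their centre line; the grasp point (between the pads) lies 19 mm behind it (arm.pinch_z is the distance from the TCP to the grasp point, in m); z points along the fingers, y is the line along which they close (so a half turn about z gives the same grasp; the last joint's range is limited). The gripper opens to 93 mm and grips with 3 to 60 N. Pads are 15 mm wide; open, the fingers measure 128 mm over their backs; the gripper's body (75 mm by 188 mm) begins 65 mm behind the grasp point.
Start: joints at [1.292, 0.615, -0.013, 1.423, 0.008, 1.103, -0.04], TCP at [0.162, -0.629, 0.19] pointing down, gripper open.
Joint ranges: [-3.12, 3.12], [-0.3, 2.06], [-1.34, 1.32], [0.26, 2.42], [-1.36, 4.5], [0.01, 1.98], [-2.84, 2.84]. Speed limits (rad/s): [2.79, 2.79, 3.14, 3.14, 3.14, 3.14, 3.14].

### API

Orientations are given as a unit quaternion [w, x, y, z].
In Python, from plant import arm, cams gives the robot as it stands.
- The arm moves only by the tool play_rows, never from a script. Its argument "rows" is a list of rows, each a list of 3 entries, a list of its own where there are three numbers: the shift along the tool's x, y, z in m, then the turn, a rotation vector about the tool's x, y, z in rad, then the finger opening in m, from 0 to 0.093. A call has exactly 10 rows; each row shifts and turns the commanded pose from where the row before left it, along the tool's axes as they then stand; what a row does not reach is not made up. A row lasts 1/10 s, in which the tool goes at most 50 mm and 8.59 degrees, less where a joint would pass 70% of its speed; a pose out of reach is approached as far as the arm can. A call with a gripper value outside its range is refused whole. The fingers move at their own pace and stop on an object; the grip force is fixed at half the most. Time passes only in rows, so rows that do not move let the fingers close, or fill a call up. It gives the time, the measured TCP pose, the force, the opening and the grip force at its end, in the units of the state.
- arm.get_obs(): the state, without advancing time (a new reading comes with each control period).
- cams.grab_frame(name): name is "scene" or "top" or "wrist"; returns a dict with "pixels" (480x640x3 uint8, red, green, blue), "K" (3x3 intrinsics, pixels), "distortion" ([k1, k2, p1, p2, k3] as OpenCV has them; the pictures are not rectified), "pose" (4x4, takes a point from camera to world coordinates). Camera axes: x right, y down, z forward; pixel columns grow to the right and rows downward; lengths in m; the calibration is good to about 2 mm. A picture is of the moment at which its call begins. There is no depth.
- arm.finish_job(): hands the job in; it is judged then, once.
The state is a dict: "clock": time; "joints": joint angles; "qvel": joint speeds; "tau": joint torques, N m; "position": TCP position; "ee_rot": TCP orientation; "wrist_force": force on the tool from outside, world axes, zero at the start; "wrist_torque": the same for the moment, N m; "gripper_width": finger opening in m; "finger_force": force on a finger pad.
Only numpy, scipy, OpenCV 4.12 (cv2) and the standard library are available. Lean on these libraries where they do the work, as an engineer would, in place of code of your own. Each camera call takes 0.05 s, during which the arm holds its last target. There are 200 camera calls.

### The job

The board on the soldering bench holds a finished pair of wedge-shaped solder ingots and, beside it, one ingot still on its own. Take the two ingots lying loose on the bench: lay one squarely on the single ingot, turned end for end (thick red end over its thin end) so the top comes out level like the pair next to it, then lay the other flat and crosswise over the middle of both pairs so that it bridges them. Lower each ingot into place in the gripper rather than dropping it, and do not shift the ingots already on the board or the other things on the bench.

Things in the scene. Friction and masses are not known exactly. Their poses are not given: they have to be found in the camera images.
- ingot_a_mid (a point): Loose silvery wedge ingot lying flat on the bench, 130 mm long, 38 mm wide, 28 mm thick at one end tapering evenly to 12 mm at the other (top slopes 7.0 deg), sides upright, thick end painted red (20 mm band), 0.7 kg, balance point 8 mm from mid-length to the thick end. Point: mid-length, mid-width, 10 mm above the flat underside (20 mm thick there). x: lengthwise to the thick end, y: width, z: square to the underside.
- ingot_b_mid (a point): Second loose ingot, the same as ingot_a in every way; either may go first. Point: mid-length, mid-width, 10 mm above the flat underside (20 mm thick there). x: lengthwise to the thick end, y: width, z: square to the underside.
- single_mid (a point): Single ingot lying flat on the board, same kind. An ingot laid on it end for end tilts 7.0 deg (underside on this slope); its top is then level, 40 mm above the board. Point: mid-length, mid-width, 10 mm above the flat underside (20 mm thick there). x: lengthwise to the thick end, y: width, z: square to the underside.
- pair_low_mid (a point): Lower ingot of the finished pair, same kind, flat on the board beside the single one on either hand: parallel, about 84 mm centre to centre, thick end the same way. Point: mid-length, mid-width, 10 mm above the flat underside (20 mm thick there). x: lengthwise to the thick end, y: width, z: square to the underside.
- pair_high_mid (a point): Upper ingot of the finished pair, end for end on the lower one: a model of what is wanted. Top level, 40 mm above the board. Point: mid-length, mid-width, 10 mm above the flat underside (20 mm thick there). x: lengthwise to the thick end, y: width, z: square to the underside.
- ingot_a_top (a point): Middle of the sloping top face of ingot_a, 20 mm above its underside; x along the top face towards the thick end, z square to the top face (upright when the top is level).
- ingot_b_top (a point): Middle of the sloping top face of ingot_b, 20 mm above its underside; x along the top face towards the thick end, z square to the top face (upright when the top is level).
- board_top (a point): Middle of the top of the plywood stacking board, 180 x 160 mm, fixed, top 15 mm above the bench; x along the 180 mm side (the two lower ingots lie along it, thick ends to -x, side by side in y), y across, z up.
- spool: Bystander: spool of solder wire, 60 mm across, 40 mm tall, blue flanges; origin at the centre of its underside.
- flux: Bystander: amber flux bottle with white cap, 48 mm across, 110 mm tall; origin at the centre of its underside.
- driver: Bystander: yellow-handled screwdriver lying on the bench, 170 mm long; x along it towards the tip.
- tin: Bystander: tip-cleaning tin, 60 mm across, 30 mm tall, brass-coloured top; origin at the centre of its underside.
- meter: Bystander: yellow multimeter lying on its back, 150 x 78 x 34 mm; origin at the centre of its underside.
- heatsink: Bystander: dark finned heat sink, 60 x 50 x 26 mm; origin at the centre of its underside.

How it is judged:
On the way, in this order (a step that is already met when the one before it is completed fails the run):
1. One loose ingot is lowered onto the single ingot while still in the fingers (((x of ingot_a_mid in the frame of single_mid between -0.022 and 0.022 m and y of ingot_a_mid in the frame of single_mid between -0.016 and 0.016 m and z of ingot_a_mid in the frame of single_mid between 0.012 and 0.037 m and contact force between the fingers and ingot_a above 0.5 N) or (x of ingot_b_mid in the frame of single_mid between -0.022 and 0.022 m and y of ingot_b_mid in the frame of single_mid between -0.016 and 0.016 m and z of ingot_b_mid in the frame of single_mid between 0.012 and 0.037 m and contact force between the fingers and ingot_b above 0.5 N))), for 0.1 s.
2. The other loose ingot is lowered crosswise onto the middle of the two pairs while still in the fingers (((horizontal distance between ingot_a_mid and single_mid below 0.062 m and horizontal distance between ingot_a_mid and pair_low_mid below 0.062 m and x of ingot_a_mid in the frame of single_mid between -0.025 and 0.025 m and x of ingot_a_mid in the frame of pair_low_mid between -0.025 and 0.025 m and angle between the x axis of ingot_a_mid and the y axis of single_mid, either way round below 0.18 rad and z of ingot_a_mid in the frame of single_mid between 0.034 and 0.055 m and contact force between the fingers and ingot_a above 0.5 N) or (horizontal distance between ingot_b_mid and single_mid below 0.062 m and horizontal distance between ingot_b_mid and pair_low_mid below 0.062 m and x of ingot_b_mid in the frame of single_mid between -0.025 and 0.025 m and x of ingot_b_mid in the frame of pair_low_mid between -0.025 and 0.025 m and angle between the x axis of ingot_b_mid and the y axis of single_mid, either way round below 0.18 rad and z of ingot_b_mid in the frame of single_mid between 0.034 and 0.055 m and contact force between the fingers and ingot_b above 0.5 N))), for 0.1 s.
At the end, for the whole second after the job is handed in: Released, at rest: one ingot end for end on the single one (18 mm along, 12 mm across, 12 deg), top level within 4 deg; the other across both pairs, resting on both, level within 3.4 deg, square within 10 deg, within 25 mm of their mid-length and 62 mm of each lower ingot's centre (42 if central) (((x of ingot_a_mid in the frame of single_mid between -0.018 and 0.018 m and y of ingot_a_mid in the frame of single_mid between -0.012 and 0.012 m and z of ingot_a_mid in the frame of single_mid between 0.014 and 0.026 m and angle between the x axis of single_mid and the x axis of ingot_a_mid, either way round below 0.22 rad and angle between ingot_a_top's own z axis and vertical below 0.07 rad and horizontal distance between ingot_b_mid and single_mid below 0.062 m and horizontal distance between ingot_b_mid and pair_low_mid below 0.062 m and x of ingot_b_mid in the frame of single_mid between -0.025 and 0.025 m and x of ingot_b_mid in the frame of pair_low_mid between -0.025 and 0.025 m and angle between the x axis of ingot_b_mid and the y axis of single_mid, either way round below 0.18 rad and z of ingot_b_mid in the frame of single_mid between 0.034 and 0.046 m and angle between ingot_b_mid's own z axis and vertical below 0.06 rad and contact force between ingot_b and ingot_a above 0.3 N and contact force between ingot_b and pair_high above 0.3 N) or (x of ingot_b_mid in the frame of single_mid between -0.018 and 0.018 m and y of ingot_b_mid in the frame of single_mid between -0.012 and 0.012 m and z of ingot_b_mid in the frame of single_mid between 0.014 and 0.026 m and angle between the x axis of single_mid and the x axis of ingot_b_mid, either way round below 0.22 rad and angle between ingot_b_top's own z axis and vertical below 0.07 rad and horizontal distance between ingot_a_mid and single_mid below 0.062 m and horizontal distance between ingot_a_mid and pair_low_mid below 0.062 m and x of ingot_a_mid in the frame of single_mid between -0.025 and 0.025 m and x of ingot_a_mid in the frame of pair_low_mid between -0.025 and 0.025 m and angle between the x axis of ingot_a_mid and the y axis of single_mid, either way round below 0.18 rad and z of ingot_a_mid in the frame of single_mid between 0.034 and 0.046 m and angle between ingot_a_mid's own z axis and vertical below 0.06 rad and contact force between ingot_a and ingot_b above 0.3 N and contact force between ingot_a and pair_high above 0.3 N)) and linear speed of each of ingot_a, ingot_b below 0.02 m/s); the robot touches nothing.
It fails at once if An ingot already on the board is shifted by more than 15 mm (distance of any of single_mid, pair_low_mid, pair_high_mid from where it was at the start of the episode above 0.015 m).
It fails at once if A bystander on the bench is shifted by more than 30 mm (distance of any of spool, flux, driver, tin, meter, heatsink from where it was at the start of the episode above 0.03 m).
It also fails if it takes over 64 s, if anything falls off the work surface, if the arm or the gripper's body presses on something with over 40 N, if the wrist force passes 120 N, or if a joint passes its speed limit or range.

## Working session

There is one attempt and no reset: what is moved stays moved. The work goes in short steps, Python scripts to look and compute and a tool call to move; the robot and the scene stay as the last step left them, time stands still between calls to the robot, and variables do not carry over. Pictures are saved under pics/ and viewed, at most 12 in all, crops included, and the job is handed in when it is done.

Besides the shell and the picture viewer there is one more tool, called after ">>>" as name([rows], argument=value, ...), one row to a line, values as JSON. play_rows: Moves the arm, as the interface text tells. Its arguments: {"type":"object","properties":{"rows":{"type":"array","items":{"type":"array"}}},"required":["rows"]}

```bash
mkdir -p pics; cat > h.py <<'E'
import numpy as np,cv2,sys
from plant import arm,cams
def ray(f,uv):
    p=cv2.undistortPoints(np.array(uv,float).reshape(-1,1,2),np.array(f["K"]),np.array(f["distortion"])).reshape(-1,2)
    T=np.array(f["pose"]);d=np.c_[p,np.ones(len(p))]@T[:3,:3].T
    return T[:3,3],d
def onz(f,uv,z):
    o,d=ray(f,uv);return o+d*((z-o[2])/d[:,2])[:,None]
def grab(n,name=None):
    f=cams.grab_frame(n)
    if name: cv2.imwrite(f"pics/{name}.png",f["pixels"][:,:,::-1])
    np.savez(f"{n}.npz",**{k:np.array(v) for k,v in f.items()})
    return f
def load(n): return dict(np.load(f"{n}.npz"))
E
python3 - <<'E'
from h import *
for n in("top","scene"):
    f=grab(n,n+"0");print(n,np.round(f["pose"],3).tolist(),np.round(f["K"],1).tolist())
print(arm.get_obs())
E
```

```text
top [[0.0, -0.991, 0.13, 0.445], [-1.0, 0.003, 0.023, -0.07], [-0.024, -0.13, -0.991, 1.031], [0.0, 0.0, 0.0, 1.0]] [[451.0, 0.0, 316.8], [0.0, 451.0, 240.3], [0.0, 0.0, 1.0]]
scene [[-0.675, 0.509, -0.535, 1.169], [0.738, 0.448, -0.505, 0.523], [-0.017, -0.735, -0.678, 0.845], [0.0, 0.0, 0.0, 1.0]] [[492.2, 0.0, 323.4], [0.0, 492.2, 243.8], [0.0, 0.0, 1.0]]
{'clock': 0.1, 'joints': array([ 1.29249624,  0.61580817, -0.01265368,  1.42471538,  0.00809025,
        1.10343566, -0.04038647]), 'qvel': array([ 1.03411950e-03, -1.72395866e-03, -3.81314883e-05, -3.98802755e-03,
        1.05142651e-03, -1.15957566e-03, -1.69620243e-03]), 'tau': array([ 9.25167842e-04, -4.60043621e+01,  2.10288009e-01, -1.66245353e+01,
       -6.11180509e-02,  1.69810792e-02,  8.87745796e-05]), 'position': array([ 0.1617849 , -0.62873751,  0.18921402]), 'ee_rot': array([-1.14948955e-03,  9.92077805e-01,  1.25619608e-01, -1.44983740e-04]), 'wrist_force': array([ 0.51186754, -0.56153182, -0.03340512]), 'wrist_torque': array([ 0.00455445, -0.01792163, -0.01589953]), 'finger_force': 0.0, 'gripper_width': 0.09292166156574028}
```

View pics/top0.png

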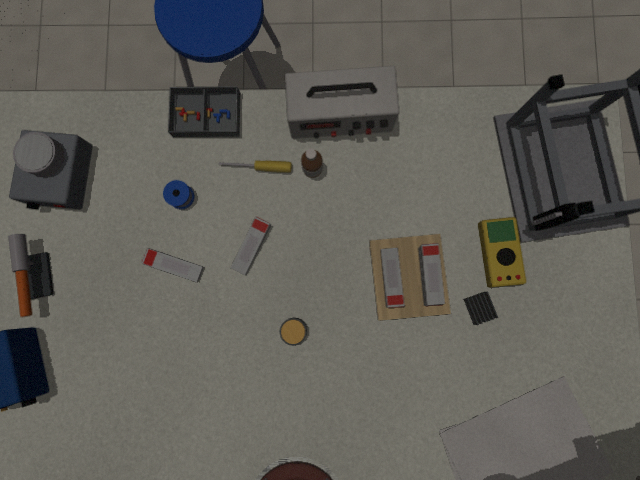

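View pics/scene0.png

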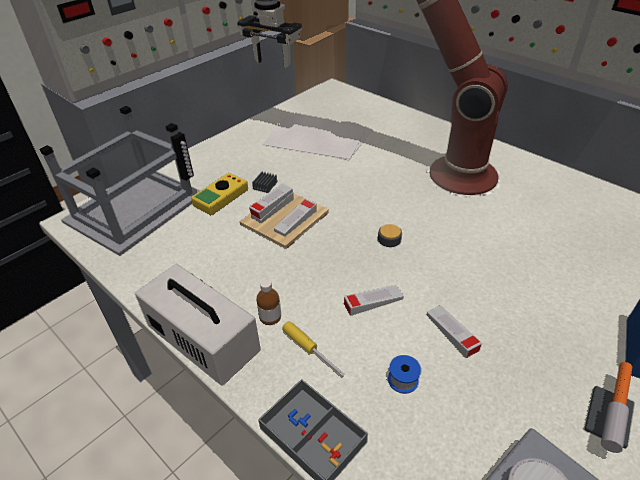

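The top view shows the loose ingots at about (173,265), red end left, and (251,246), red end up. The board is at about (410,277), with the single at (393,277), red end down, and the pair at (431,275), red end up. The scene view agrees, and the tin, screwdriver and flux bottle are clear of the grasps.

```bash
python3 - <<'E'
from h import *
f=load("top");im=f["pixels"][:,:,::-1]
a=cv2.resize(im[210:290,135:285],None,fx=5,fy=5,interpolation=cv2.INTER_CUBIC)
b=cv2.resize(im[225:325,360:460],None,fx=4,fy=4,interpolation=cv2.INTER_CUBIC)
c=np.zeros((800,750,3),np.uint8);c[:400,:750]=a;c[400:,:400]=b
cv2.imwrite("pics/crop.png",cv2.resize(c,None,fx=.75,fy=.75))
hsv=cv2.cvtColor(im,cv2.COLOR_BGR2HSV)
for u,v in[(175,268),(185,270),(150,257),(247,255),(258,228),(240,262),(230,230),(180,240),(393,270),(431,285),(412,280)]:print(u,v,hsv[v,u],im[v,u])
E
```

```text
175 268 [  0   8 100] [ 97  97 100]
185 270 [173  10  99] [96 95 99]
150 257 [  0 192 105] [ 26  26 105]
247 255 [ 6 13 99] [94 95 99]
258 228 [  1 176 103] [ 32  35 103]
240 262 [ 40   7 104] [101 104 103]
230 230 [ 30  24 115] [104 115 115]
180 240 [ 25  25 112] [101 110 112]
393 270 [ 0 11 91] [87 87 91]
431 285 [ 6 13 97] [92 93 97]
412 280 [ 18  94 103] [ 65  88 103]
```

View pics/crop.png

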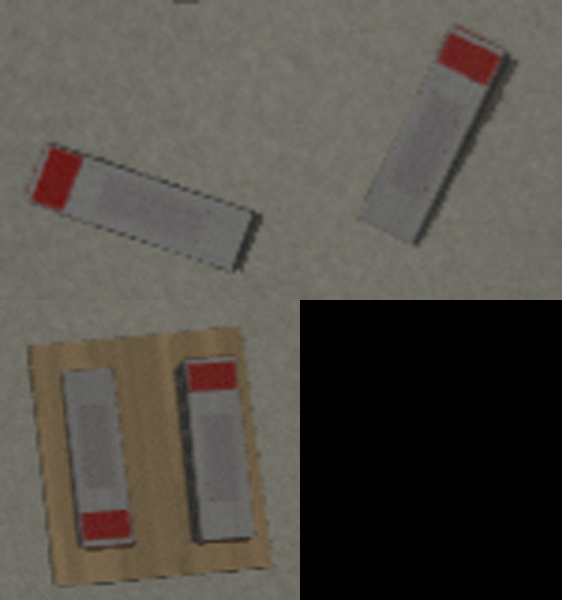

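The crop shows all four top-face outlines clearly, so I cast the corners at their known heights and check them against 130 x 38 mm.

```bash
python3 - <<'E'
from h import *
f=load("top")
A=lambda p:[(135+(x+.5)/3.75-.5,210+(y+.5)/3.75-.5) for x,y in p]
B=lambda p:[(360+(x+.5)/3-.5,225+(y-300+.5)/3-.5) for x,y in p]
S={"L":(A([(50,145),(29,202),(258,214),(236,270)]),.028,.012),
"R":(A([(457,27),(509,53),(359,217),(416,244)]),.028,.012),
"single":(B([(81,546),(132,543),(64,373),(112,369)]),.043,.027),
"pairH":(B([(186,360),(236,357),(200,541),(251,538)]),.055,.055),
"board":(B([(55,585),(271,566),(28,346),(240,327)]),.015,.015)}
for k,(p,zt,zn) in S.items():
    t=onz(f,p[:2],zt);n=onz(f,p[2:],zn);a=t.mean(0)-n.mean(0)
    print(k,"mid",np.round((t.mean(0)+n.mean(0))/2,4)[:2],"len",round(np.linalg.norm(a[:2]),4),"w",np.round([np.linalg.norm((t[0]-t[1])),np.linalg.norm(n[0]-n[1])],4),"yaw thick",round(np.degrees(np.arctan2(a[1],a[0])),1))
hsv=cv2.cvtColor(f["pixels"],cv2.COLOR_RGB2HSV)
m=((hsv[...,1]>120)&((hsv[...,0]<8)|(hsv[...,0]>172))).astype(np.uint8)
n,l,s,c=cv2.connectedComponentsWithStats(m)
for i in range(1,n):
    if 60<s[i,4]<600: 
        print(c[i],s[i,4])
E
```

```text
L mid [0.5223 0.2784] len 0.1281 w [0.0359 0.0359] yaw thick 71.6
R mid [0.5657 0.1035] len 0.1279 w [0.0355 0.0386] yaw thick -27.1
single mid [ 0.4945 -0.2118] len 0.1277 w [0.0366 0.0357] yaw thick -176.2
pairH mid [ 0.4992 -0.2953] len 0.1294 w [0.0359 0.036 ] yaw thick 2.6
board mid [ 0.4968 -0.2525] len 0.1785 w [0.159  0.1599] yaw thick -174.7
[319.91176471 125.35294118] 68
[259.55371901 225.19834711] 121
[430.48550725 250.        ] 138
[149.81954887 257.19548872] 133
[394.88888889 299.62222222] 135
[292.19444444 474.83796296] 216
```

>>> play_rows([
  [[0,0,0],[0,0,0.145],0.093],
  [[0,0,0],[0,0,0.145],0.093],
  [[0,0,0],[0,0,0.145],0.093],
  [[0,0,0],[0,0,0.145],0.093],
  [[0,0,0],[0,0,0.145],0.093],
  [[0,-0.03,0],[0,0,0],0.093],
  [[0,-0.04,0],[0,0,0],0.093],
  [[0,-0.04,0],[0,0,0],0.093],
  [[0,-0.04,0],[0,0,0],0.093],
  [[0,-0.04,0],[0,0,0],0.093],
])

```text
clock: 1.1
position: [0.249, -0.4584, 0.1899]
ee_rot: [-0.0, 0.972, -0.234, -0.0]
wrist_force: [0.5, 0.3, 0.5]
gripper_width: 0.0931
finger_force: 0.0
```

>>> play_rows([
  [[0.003,-0.04,0],[0,0,0],0.093],
  [[0.003,-0.04,0],[0,0,0],0.093],
  [[0.003,-0.04,0],[0,0,0],0.093],
  [[0.003,-0.04,0],[0,0,0],0.093],
  [[0.003,-0.04,0],[0,0,0],0.093],
  [[0.003,-0.04,0],[0,0,0],0.093],
  [[0.003,-0.04,0],[0,0,0],0.093],
  [[0.003,-0.04,0],[0,0,0],0.093],
  [[0.003,-0.04,0],[0,0,0],0.093],
  [[0.003,-0.04,0],[0,0,0],0.093],
])

```text
clock: 2.1
position: [0.4579, -0.1164, 0.1901]
ee_rot: [0.0, 0.972, -0.234, -0.0]
wrist_force: [-0.2, -0.5, 0.0]
gripper_width: 0.093
finger_force: 0.0
```

>>> play_rows([
  [[0.004,-0.04,0],[0,0,0],0.093],
  [[0,-0.04,0],[0,0,0],0.093],
  [[0,-0.04,0],[0,0,0],0.093],
  [[0,-0.04,0],[0,0,0],0.093],
  [[0,-0.04,0],[0,0,0],0.093],
  [[0,-0.03,0],[0,0,0],0.093],
  [[0,-0.016,0],[0,0,0],0.093],
  [[0,0,0],[0,0,0],0.093],
  [[0,0,0],[0,0,0],0.093],
  [[0,0,0],[0,0,0],0.093],
])

```text
clock: 3.1
position: [0.5726, 0.0964, 0.1903]
ee_rot: [0.001, 0.972, -0.236, -0.0]
wrist_force: [-0.5, -0.0, 0.6]
gripper_width: 0.0931
finger_force: 0.0
```

```bash
cat >> h.py <<'E'
from scipy.spatial.transform import Rotation as Ro
def tool(o=None):
    o=o or arm.get_obs();q=o["ee_rot"];R=Ro.from_quat([q[1],q[2],q[3],q[0]]).as_matrix()
    return np.array(o["position"]),R
def rep():
    o=arm.get_obs();p,R=tool(o)
    print("t",round(o["clock"],2),"p",np.round(p,4),"yaw x",round(np.degrees(np.arctan2(R[1,0],R[0,0])),2),"z",np.round(R[:,2],4),"q",np.round(o["joints"],2),"F",np.round(o["wrist_force"],1),"w",round(o["gripper_width"],4),"ff",round(o["finger_force"],1))
    return p,R
E
python3 - <<'E'
from h import *
rep();f=grab("wrist","w1");print(np.round(f["pose"],3).tolist())
E
```

```text
t 3.1 p [0.5726 0.0964 0.1903] yaw x -27.31 z [-7.0e-04 -1.7e-03 -1.0e+00] q [-0.23  0.51  0.04  1.63 -0.02  1.01 -2.23] F [-0.5 -0.   0.6] w 0.0931 ff 0.0
[[-0.46, -0.858, -0.23, 0.636], [-0.888, 0.444, 0.118, 0.064], [0.001, 0.259, -0.966, 0.385], [0.0, 0.0, 0.0, 1.0]]
```

View pics/w1.png

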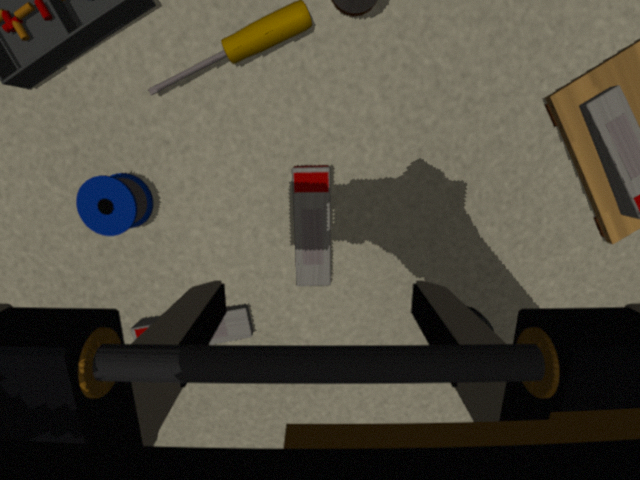

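The ingot sits upright in the wrist view. Its red end is at v≈166 and its thin end at v≈285, spanning about u 293 to 331.

```bash
python3 - <<'E'
from h import *
f=load("wrist");p,R=rep()
t=onz(f,[(293,166),(329,166)],.028);n=onz(f,[(296,284),(330,285)],.012);a=(t-n).mean(0)
mid=(t+n).mean(0)/2
print(np.linalg.norm(t[0]-t[1]),np.linalg.norm(n[0]-n[1]),np.linalg.norm(a[:2]),np.degrees(np.arctan2(a[1],a[0])),(t.mean(0)+n.mean(0))/2)
m=(t.mean(0)+n.mean(0))/2; g=m+.008*np.array([a[0],a[1],0])/np.linalg.norm(a[:2]); print("tool delta",R.T@(g-p))
E
```

```text
t 3.15 p [0.5728 0.0966 0.1904] yaw x -27.31 z [-4.0e-04 -1.3e-03 -1.0e+00] q [-0.23  0.51  0.03  1.63 -0.02  1.01 -2.23] F [-0.5 -0.2  0.5] w 0.0929 ff 0.0
0.03494560567445759 0.03755819644762625 0.12882797167535842 -26.810692810733087 [0.56750075 0.10649581 0.02      ]
tool delta [-0.00125061 -0.00668161  0.17042506]
```

>>> play_rows([
  [[-0.001,-0.006,0],[0,0,-0.006],0.093],
  [[0,0,0.03],[0,0,0],0.08],
  [[0,0,0.035],[0,0,0],0.08],
  [[0,0,0.035],[0,0,0],0.08],
  [[0,0,0.035],[0,0,0],0.08],
  [[0,0,0.025],[0,0,0],0.08],
  [[0,0,0.015],[0,0,0],0.08],
  [[0,0,0.01],[0,0,0],0.08],
  [[0,0,0],[0,0,0],0.08],
  [[0,0,0],[0,0,0],0.08],
])

```text
clock: 4.15
position: [0.5757, 0.105, 0.006]
ee_rot: [-0.0, 0.973, -0.232, 0.001]
wrist_force: [0.4, 0.9, 0.2]
gripper_width: 0.0802
finger_force: 0.0
```

>>> play_rows([
  [[0,0,0],[0,0,0],0.03],
  [[0,0,0],[0,0,0],0.03],
  [[0,0,0],[0,0,0],0.03],
  [[0,0,0],[0,0,0],0.03],
  [[0,0,0],[0,0,0],0.03],
  [[0,0,0],[0,0,0],0.03],
  [[0,0,0],[0,0,0],0.03],
  [[0,0,0],[0,0,0],0.03],
  [[0,0,0],[0,0,0],0.03],
  [[0,0,0],[0,0,0],0.03],
])

```text
clock: 5.15
position: [0.5751, 0.105, 0.0053]
ee_rot: [-0.0, 0.973, -0.231, 0.0]
wrist_force: [0.8, -0.2, -0.3]
gripper_width: 0.03
finger_force: 0.0
```

```bash
python3 - <<'E'
from h import *
rep();f=grab("wrist");g=grab("scene")
a=f["pixels"][:,:,::-1];b=cv2.resize(g["pixels"][230:400,300:520,::-1],(440,340),interpolation=cv2.INTER_CUBIC)
c=np.zeros((600,800,3),np.uint8);c[:240,:320]=cv2.resize(a,(320,240));c[250:590,:440]=b
cv2.imwrite("pics/w2.png",c)
E
```

```text
t 5.15 p [0.5751 0.105  0.0053] yaw x -26.77 z [ 0.  0. -1.] q [-0.23  0.75  0.02  1.79 -0.02  0.6  -2.23] F [ 0.8 -0.2 -0.3] w 0.03 ff 0.0
```

View pics/w2.png

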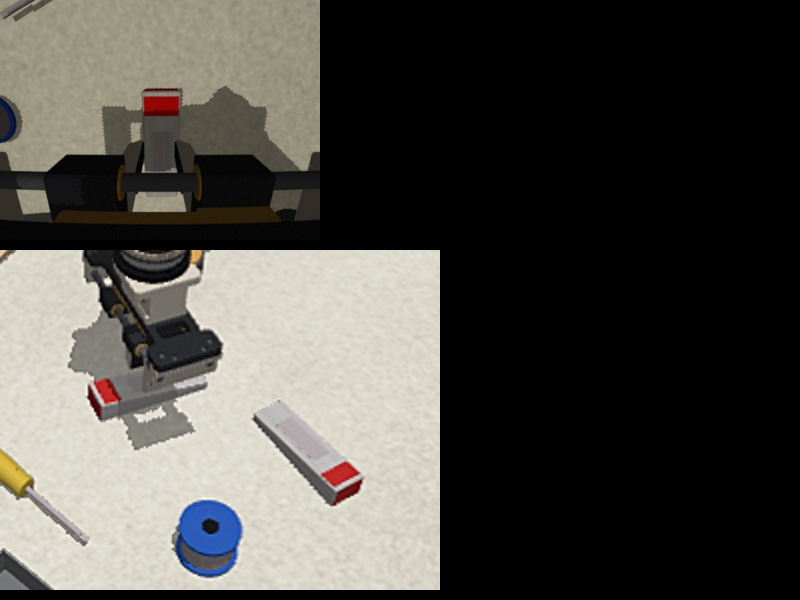

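The fingers straddle the ingot in the view, but the pads report nothing at 30 mm. I'll close fully and see where they stop.

>>> play_rows([
  [[0,0,0],[0,0,0],0.02],
  [[0,0,0],[0,0,0],0.01],
  [[0,0,0],[0,0,0],0.0],
  [[0,0,0],[0,0,0],0.0],
  [[0,0,0],[0,0,0],0.0],
  [[0,0,0],[0,0,0],0.0],
  [[0,0,0],[0,0,0],0.0],
  [[0,0,0],[0,0,0],0.0],
  [[0,0,0],[0,0,0],0.0],
  [[0,0,0],[0,0,0],0.0],
])

```text
clock: 6.25
position: [0.575, 0.105, 0.0053]
ee_rot: [-0.0, 0.973, -0.231, -0.0]
wrist_force: [0.2, 0.3, 0.4]
gripper_width: 0.0005
finger_force: 0.0
```

```bash
python3 - <<'E'
from h import *
rep();f=grab("wrist","w3");g=grab("scene")
b=cv2.resize(g["pixels"][260:330,310:430,::-1],(360,210),interpolation=cv2.INTER_CUBIC)
c=np.zeros((600,800,3),np.uint8);c[:360,:640]=f["pixels"][120:,:,::-1];c[370:580,:360]=b
cv2.imwrite("pics/w3.png",c)
E
```

```text
t 6.25 p [0.575  0.105  0.0053] yaw x -26.77 z [ 0.e+00  1.e-04 -1.e+00] q [-0.23  0.75  0.02  1.79 -0.02  0.6  -2.23] F [0.2 0.3 0.4] w 0.0005 ff 0.0
```

View pics/w3.png

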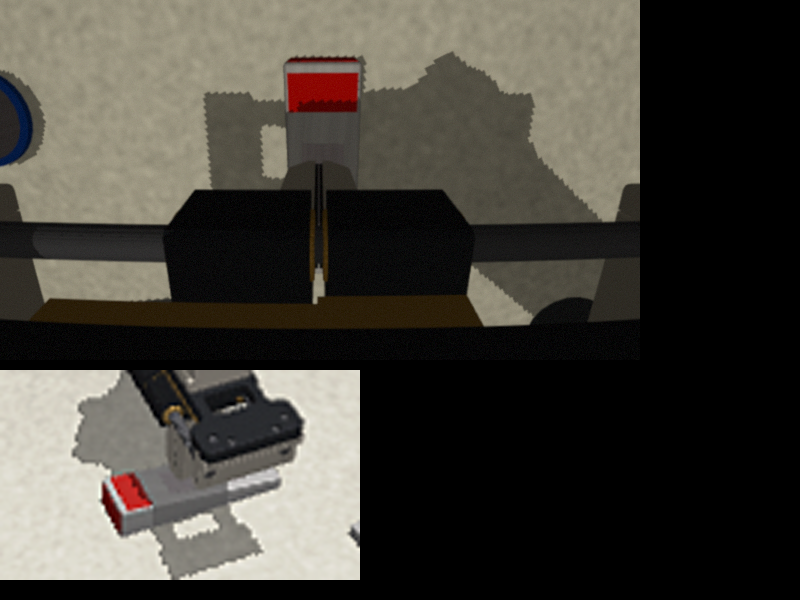

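The fingers closed fully without contact, and the view shows their tips over the ingot's top face, not beside it. So the true fingertips may be higher than the TCP reading suggests. I'll check by projecting the TCP into the scene view.

```bash
python3 - <<'E'
from h import *
print("pinch",arm.pinch_z,[x for x in dir(arm) if x[0]!='_'])
p,R=rep();f=load("scene")
c=cv2.resize(f["pixels"][220:320,300:440,::-1],None,fx=5.7,fy=5.7,interpolation=cv2.INTER_CUBIC)
T=np.linalg.inv(f["pose"])
for d in(0,.019,.04,.084):
    q=p-R[:,2]*d
    uv=cv2.projectPoints(q[None],cv2.Rodrigues(T[:3,:3])[0],T[:3,3],f["K"],f["distortion"])[0].ravel();print(d,uv)
    cv2.circle(c,tuple(int(v) for v in (uv-[300,220])*5.7),3,(0,255,0),-1)
cv2.imwrite("pics/w4.png",c)
E
```

```text
pinch 0.0188 ['PlanningError', 'finish_job', 'get_obs', 'pinch_z']
t 6.35 p [0.575  0.105  0.0053] yaw x -26.76 z [-0.e+00  1.e-04 -1.e+00] q [-0.23  0.75  0.02  1.79 -0.02  0.6  -2.23] F [ 0.3  0.9 -0.8] w 0.0006 ff 0.0
0 [371.18833881 301.1952911 ]
0.019 [371.60839613 295.54595102]
0.04 [372.08415725 289.14292331]
0.084 [373.12214332 275.15646098]
```

View pics/w4.png

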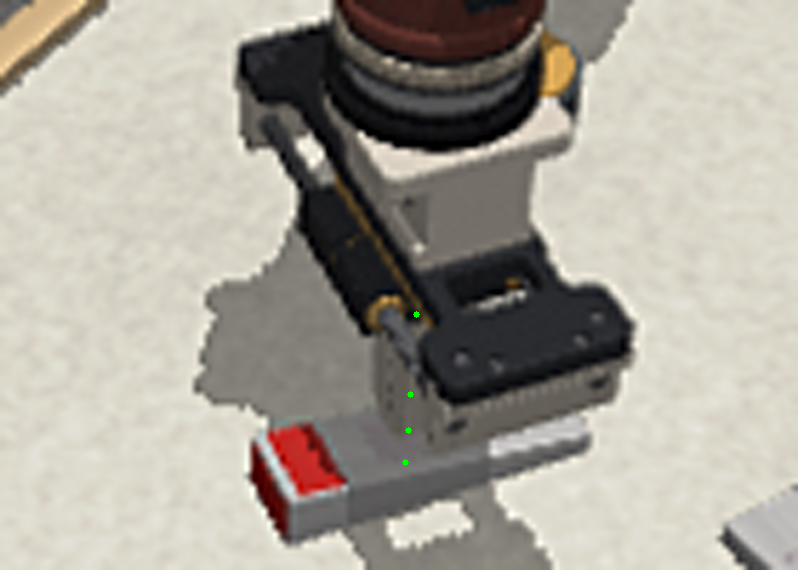

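```bash
python3 - <<'E'
from h import *
p,R=rep();f=load("wrist")
T=np.linalg.inv(f["pose"])
print("cam in tool",R.T@(f["pose"][:3,3]-p),"view",R.T@f["pose"][:3,2])
for d in [(0,0,0),(.0075,0,0),(.0075,0,-.019),(.0075,0,-.03),(.0075,.02,-.019),(0.05,0,-.02)]:
    q=p+R@np.array(d)
    print(d,cv2.projectPoints(q[None],cv2.Rodrigues(T[:3,:3])[0],T[:3,3],f["K"],f["distortion"])[0].ravel())
E
```

```text
t 6.35 p [0.575  0.105  0.0053] yaw x -26.76 z [-0.e+00  1.e-04 -1.e+00] q [-0.23  0.75  0.02  1.79 -0.02  0.6  -2.23] F [ 0.3  0.9 -0.8] w 0.0006 ff 0.0
cam in tool [ 0.07136599 -0.00020188 -0.19454141] view [-2.58618097e-01 -7.46003010e-04  9.65979360e-01]
(0, 0, 0) [318.962153  277.4824398]
(0.0075, 0, 0) [318.95485538 265.03052611]
(0.0075, 0, -0.019) [318.99975806 276.51606495]
(0.0075, 0, -0.03) [319.02999253 284.25835839]
(0.0075, 0.02, -0.019) [357.69565678 276.46525007]
(0.05, 0, -0.02) [318.95482366 194.31643381]
```

The lateral position is right: the closed fingers sit over the ingot's centre line. Only the tip height is off, by at least 16 mm. I'll open, go 14 mm lower and grip again.

>>> play_rows([
  [[0,0,-0.005],[0,0,0],0.08],
  [[0,0,0],[0,0,0],0.08],
  [[0,0,0],[0,0,0],0.08],
  [[0,0,0],[0,0,0],0.08],
  [[0,0,0],[0,0,0],0.08],
  [[0,0,0],[0,0,0],0.08],
  [[0,0,0.005],[0,0,0],0.08],
  [[0,0,0],[0,0,0],0.08],
  [[0,0,0],[0,0,0],0.08],
  [[0,0,0],[0,0,0],0.08],
])

```text
clock: 7.35
position: [0.575, 0.105, 0.0052]
ee_rot: [-0.0, 0.973, -0.231, -0.0]
wrist_force: [0.9, -0.2, -0.3]
gripper_width: 0.0758
finger_force: 0.0
```

>>> play_rows([
  [[0,0,0.003],[0,0,0],0.08],
  [[0,0,0.003],[0,0,0],0.08],
  [[0,0,0.003],[0,0,0],0.08],
  [[0,0,0.002],[0,0,0],0.08],
  [[0,0,0.002],[0,0,0],0.08],
  [[0,0,0.001],[0,0,0],0.08],
  [[0,0,0],[0,0,0],0.08],
  [[0,0,0],[0,0,0],0.08],
  [[0,0,0],[0,0,0],0.08],
  [[0,0,0],[0,0,0],0.08],
])

```text
clock: 8.35
position: [0.5751, 0.105, -0.0086]
ee_rot: [-0.0, 0.973, -0.231, 0.0]
wrist_force: [0.2, -1.0, -0.4]
gripper_width: 0.0799
finger_force: 0.0
```

No contact down at a reading of -8.6 mm, so the tips really are higher than reported. Gripping.

>>> play_rows([
  [[0,0,0],[0,0,0],0.03],
  [[0,0,0],[0,0,0],0.02],
  [[0,0,0],[0,0,0],0.02],
  [[0,0,0],[0,0,0],0.02],
  [[0,0,0],[0,0,0],0.02],
  [[0,0,0],[0,0,0],0.02],
  [[0,0,0],[0,0,0],0.02],
  [[0,0,0],[0,0,0],0.02],
  [[0,0,0],[0,0,0],0.02],
  [[0,0,0],[0,0,0],0.02],
])

```text
clock: 9.35
position: [0.5742, 0.1035, -0.0088]
ee_rot: [0.001, 0.973, -0.232, -0.001]
wrist_force: [-2.4, -4.9, 3.0]
gripper_width: 0.0365
finger_force: 30.0
```

>>> play_rows([
  [[0,0,-0.01],[0,0,0],0.02],
  [[0,0,-0.03],[0,0,0],0.02],
  [[0,0,-0.04],[0,0,0],0.02],
  [[0,0,-0.04],[0,0,0],0.02],
  [[0,0,-0.02],[0,0,0],0.02],
  [[0,0,0],[0,0,-0.13],0.02],
  [[0,0,0],[0,0,-0.133],0.02],
  [[0,0,0],[0,0,-0.133],0.02],
  [[0,0,0],[0,0,-0.133],0.02],
  [[0,0,0],[0,0,0],0.02],
])

```text
clock: 10.35
position: [0.5747, 0.1068, 0.1309]
ee_rot: [-0.001, 0.999, 0.032, -0.0]
wrist_force: [1.3, 0.5, -6.1]
gripper_width: 0.0363
finger_force: 30.0
```

>>> play_rows([
  [[-0.01,0.02,0],[0,0,0],0.02],
  [[-0.015,0.035,0],[0,0,0],0.02],
  [[-0.015,0.035,0],[0,0,0],0.02],
  [[-0.015,0.035,0],[0,0,0],0.02],
  [[-0.015,0.035,0],[0,0,0],0.02],
  [[-0.015,0.03,0],[0,0,0],0.02],
  [[-0.002,0.018,0],[0,0,0],0.02],
  [[0,0,0],[0,0,0],0.02],
  [[0,0,0],[0,0,0],0.02],
  [[0,0,0],[0,0,0],0.02],
])

```text
clock: 11.35
position: [0.5017, -0.1056, 0.1313]
ee_rot: [-0.001, 0.999, 0.032, 0.0]
wrist_force: [-0.2, 1.4, -6.4]
gripper_width: 0.0366
finger_force: 30.0
```

```bash
python3 - <<'E'
from h import *
rep();f=grab("wrist","w5")
E
```

```text
t 11.35 p [ 0.5017 -0.1056  0.1313] yaw x 3.65 z [ 7.0e-04  1.8e-03 -1.0e+00] q [ 0.26  0.48 -0.13  1.89  0.08  0.78 -1.43] F [-0.2  1.4 -6.4] w 0.0366 ff 30.0
```

View pics/w5.png

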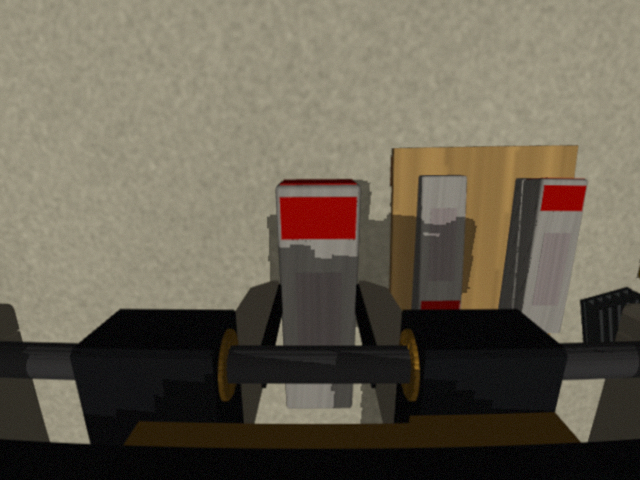

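The held ingot is straight in the fingers: red edge at v≈187, thin edge at v≈408, u 279 to 357. The single's thin end spans (421..465, 176), its red band starts at v≈301, and pair_high's red end is at (541..586, 180). I'll turn these into tool-frame offsets.

```bash
python3 - <<'E'
from h import *
p,R=rep();f=load("wrist")
h=f["pixels"];hsv=cv2.cvtColor(h,cv2.COLOR_RGB2HSV)
m=((hsv[...,1]>120)&((hsv[...,0]<8)|(hsv[...,0]>172))).astype(np.uint8)
n,l,s,c=cv2.connectedComponentsWithStats(m)
for i in range(1,n):
    if s[i,4]>60:print(s[i])
def rel(uv,z): return np.round((onz(f,uv,z)-p)@R,4)
zt=p[2]+.0088
print("held thick",rel([(279,187),(357,187)],zt+.028).tolist(),"thin",rel([(287,408),(353,408)],zt+.012).tolist())
print("single thin",rel([(420,176),(466,176)],.027).tolist(),"band",rel([(418,301),(461,301)],.0405).tolist())
print("pairH",rel([(541,180),(587,180)],.055).tolist())
t=onz(f,[(420,176),(466,176)],.027).mean(0);b=onz(f,[(418,301),(461,301)],.0405).mean(0);print(t,b,(t-b))
E
```

```text
t 11.4 p [ 0.5016 -0.1057  0.1313] yaw x 3.68 z [ 5.0e-04  1.5e-03 -1.0e+00] q [ 0.26  0.48 -0.13  1.89  0.08  0.78 -1.43] F [ 0.4 -0.2 -5.2] w 0.0367 ff 30.0
[280 179  77   7 372]
[ 541  185   45   26 1082]
[ 280  197   77   43 3211]
[420 300  40  12 380]
held thick [[0.0556, -0.0176, -0.0367], [0.0555, 0.0163, -0.0368]] thin [[-0.0719, -0.0187, -0.0208], [-0.0719, 0.0192, -0.0209]]
single thin [[0.0502, 0.083, 0.1042], [0.0504, 0.1213, 0.1041]] band [[-0.0546, 0.085, 0.0906], [-0.0549, 0.1225, 0.0906]]
pairH [[0.05, 0.1682, 0.076], [0.0504, 0.2051, 0.076]]
[ 0.55842722 -0.20425994  0.027     ] [ 0.45366465 -0.21262975  0.0405    ] [ 0.10476257  0.0083698  -0.0135    ]
```

>>> play_rows([
  [[-0.002,0.0345,0],[0,0,-0.007],0.02],
  [[-0.002,0.0345,0],[0,0,0],0.02],
  [[-0.002,0.0345,0],[0,0,0],0.02],
  [[0,0,0],[0,-0.122,0],0.02],
  [[0.0025,0,0.02],[0,0,0],0.02],
  [[0.0025,0,0.02],[0,0,0],0.02],
  [[0.0025,0,0.02],[0,0,0],0.02],
  [[0.0025,0,0.02],[0,0,0],0.02],
  [[0.002,0,0.016],[0,0,0],0.02],
  [[0,0,0],[0,0,0],0.02],
])

```text
clock: 12.4
position: [0.5014, -0.2094, 0.0323]
ee_rot: [0.001, 0.997, 0.035, -0.063]
wrist_force: [-1.2, 1.2, -5.4]
gripper_width: 0.0364
finger_force: 30.0
```

```bash
cat >> h.py <<'E'
def reds(f):
    hsv=cv2.cvtColor(f["pixels"],cv2.COLOR_RGB2HSV)
    m=((hsv[...,1]>120)&((hsv[...,0]<8)|(hsv[...,0]>172))).astype(np.uint8)
    n,l,s,c=cv2.connectedComponentsWithStats(m)
    return [(s[i].tolist(),np.round(c[i],1).tolist()) for i in range(1,n) if s[i,4]>40]
E
python3 - <<'E'
from h import *
rep();f=grab("wrist");print(reds(f));g=grab("top");print(reds(g))
E
```

```text
t 12.4 p [ 0.5014 -0.2094  0.0323] yaw x 4.07 z [-0.1252 -0.006  -0.9921] q [ 0.38  0.71 -0.08  1.78  0.14  0.77 -1.3 ] F [-1.2  1.2 -5.4] w 0.0364 ff 30.0
[([279, 179, 78, 7, 434], [318.3, 181.6]), ([450, 181, 85, 8, 364], [489.7, 184.5]), ([279, 197, 78, 43, 3227], [317.7, 217.6]), ([460, 198, 77, 41, 2796], [497.1, 218.4])]
[([307, 124, 27, 4, 71], [319.0, 125.4]), ([427, 211, 19, 10, 55], [437.1, 215.3]), ([399, 218, 10, 25, 85], [403.1, 230.0]), ([401, 219, 66, 104, 2596], [433.0, 275.4]), ([144, 249, 13, 17, 133], [149.8, 257.2]), ([395, 323, 80, 69, 2199], [438.2, 355.1]), ([463, 350, 12, 11, 49], [468.2, 354.7]), ([377, 386, 140, 94, 8149], [442.8, 443.5]), ([310, 468, 15, 12, 66], [317.0, 474.0]), ([285, 470, 27, 10, 84], [299.8, 476.3])]
```

The held ingot's red band (rows 197–240) lines up with pair_high's (198–239), about 84 mm apart. Now the slow descent.

>>> play_rows([
  [[0,0,0.001],[0,0,0],0.02],
  [[0,0,0.001],[0,0,0],0.02],
  [[0.0005,0,0.001],[0,0,0],0.02],
  [[0,0,0.001],[0,0,0],0.02],
  [[0,0,0.001],[0,0,0],0.02],
  [[0.0005,0,0.0005],[0,0,0],0.02],
  [[0,0,0.0005],[0,0,0],0.02],
  [[0,0,0],[0,0,0],0.02],
  [[0,0,0],[0,0,0],0.02],
  [[0,0,0],[0,0,0],0.02],
])

```text
clock: 13.5
position: [0.5025, -0.2116, 0.0285]
ee_rot: [0.002, 0.998, 0.034, -0.061]
wrist_force: [-0.1, -0.7, -5.7]
gripper_width: 0.0362
finger_force: 30.0
```

>>> play_rows([
  [[0,0,0.0005],[0,0,0],0.02],
  [[0,0,0.0005],[0,0,0],0.02],
  [[0,0,0.0005],[0,0,0],0.02],
  [[0,0,0.0005],[0,0,0],0.02],
  [[0,0,0],[0,0,0],0.02],
  [[0,0,0],[0,0,0],0.02],
  [[0,0,0],[0,0,0],0.02],
  [[0,0,0],[0,0,0],0.02],
  [[0,0,0],[0,0,0],0.02],
  [[0,0,0],[0,0,0],0.02],
])

```text
clock: 14.5
position: [0.5022, -0.2117, 0.0265]
ee_rot: [0.002, 0.998, 0.034, -0.061]
wrist_force: [0.3, 0.3, -5.6]
gripper_width: 0.0363
finger_force: 30.0
```

>>> play_rows([
  [[0,0,0.0005],[0,0,0],0.02],
  [[0,0,0.0005],[0,0,0],0.02],
  [[0,0,0.0005],[0,0,0],0.02],
  [[0,0,0.0005],[0,0,0],0.02],
  [[0,0,0],[0,0,0],0.02],
  [[0,0,0],[0,0,0],0.02],
  [[0,0,0],[0,0,0],0.02],
  [[0,0,0],[0,0,0],0.02],
  [[0,0,0],[0,0,0],0.02],
  [[0,0,0],[0,0,0],0.02],
])

```text
clock: 15.5
position: [0.5022, -0.2116, 0.0251]
ee_rot: [0.002, 0.998, 0.034, -0.061]
wrist_force: [-1.1, 1.7, 5.4]
gripper_width: 0.0363
finger_force: 30.0
```

Contact came at the predicted height. Release and retreat upward.

>>> play_rows([
  [[0,0,0],[0,0,0],0.045],
  [[0,0,0],[0,0,0],0.055],
  [[0,0,0],[0,0,0],0.06],
  [[0,0,0],[0,0,0],0.06],
  [[0,0,0],[0,0,0],0.06],
  [[0,0,-0.01],[0,0,0],0.06],
  [[0,0,-0.03],[0,0,0],0.06],
  [[0,0,-0.04],[0,0,0],0.06],
  [[0,0,-0.04],[0,0,0],0.06],
  [[0,0,0],[0,0.122,0],0.06],
])

```text
clock: 16.5
position: [0.5256, -0.2102, 0.1498]
ee_rot: [0.002, 0.999, 0.037, 0.009]
wrist_force: [0.4, 0.1, -0.7]
gripper_width: 0.06
finger_force: 0.0
```

```bash
python3 - <<'E'
from h import *
p,R=rep();f=grab("wrist","w6");r=reds(f);print(r)
E
```

```text
t 16.5 p [ 0.5256 -0.2102  0.1498] yaw x 4.21 z [ 0.0177 -0.0031 -0.9998] q [ 0.43  0.52 -0.13  1.74  0.08  0.87 -1.23] F [ 0.4  0.1 -0.7] w 0.06 ff 0.0
[([297, 202, 42, 24, 1008], [317.5, 213.5]), ([398, 206, 43, 24, 991], [418.6, 217.5]), ([595, 283, 9, 9, 59], [598.9, 287.1]), ([555, 285, 9, 8, 61], [559.1, 288.6])]
```

View pics/w6.png

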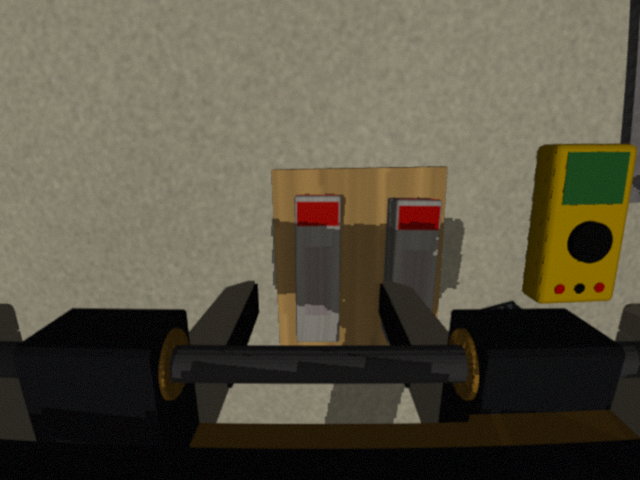

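Placed and stable: the new ingot is parallel and level with the pair, with red bands at (317,213) and (419,217). On to the second ingot.

>>> play_rows([
  [[0,0,-0.02],[0,0,-0.147],0.08],
  [[0,0,-0.02],[0,0,-0.147],0.08],
  [[0,0,0],[0,0,-0.147],0.093],
  [[0,0,0],[0,0,-0.147],0.093],
  [[0,0,0],[0,0,-0.147],0.093],
  [[0,0,0],[0,0,-0.147],0.093],
  [[0,0,0],[0,0,-0.147],0.093],
  [[0,0,0],[0,0,-0.147],0.093],
  [[0,0,0],[0,0,0],0.093],
  [[0,0,0],[0,0,0],0.093],
])

```text
clock: 17.55
position: [0.5162, -0.2109, 0.1834]
ee_rot: [-0.0, 0.814, 0.582, -0.001]
wrist_force: [0.3, -0.3, -0.3]
gripper_width: 0.0931
finger_force: 0.0
```

>>> play_rows([
  [[0.025,-0.008,0],[0,0,0],0.093],
  [[0.04,-0.013,0],[0,0,0],0.093],
  [[0.04,-0.013,0],[0,0,0],0.093],
  [[0.04,-0.013,0],[0,0,0],0.093],
  [[0.04,-0.013,0],[0,0,0],0.093],
  [[0.04,-0.013,0],[0,0,0],0.093],
  [[0.04,-0.013,0],[0,0,0],0.093],
  [[0.04,-0.013,0],[0,0,0],0.093],
  [[0.04,-0.013,0],[0,0,0],0.093],
  [[0.04,-0.013,0],[0,0,0],0.093],
])

```text
clock: 18.55
position: [0.5212, 0.1956, 0.1837]
ee_rot: [0.0, 0.813, 0.582, -0.0]
wrist_force: [0.9, 0.6, 0.7]
gripper_width: 0.0935
finger_force: 0.0
```

>>> play_rows([
  [[0.04,-0.013,0],[0,0,0],0.093],
  [[0.03,-0.013,0],[0,0,0],0.093],
  [[0.018,-0.006,0],[0,0,0],0.093],
  [[0,0,0],[0,0,0],0.093],
  [[0,0,0],[0,0,0],0.093],
  [[0,0,0],[0,0,0],0.093],
  [[0,0,0],[0,0,0],0.093],
  [[0,0,0],[0,0,0],0.093],
  [[0,0,0],[0,0,0],0.093],
  [[0,0,0],[0,0,0],0.093],
])

```text
clock: 19.55
position: [0.5194, 0.2873, 0.1837]
ee_rot: [0.0, 0.813, 0.583, 0.0]
wrist_force: [-0.1, 0.3, 0.1]
gripper_width: 0.0929
finger_force: 0.0
```

```bash
python3 - <<'E'
from h import *
f0=load("wrist");o=onz(f0,[(317.5,213.5),(418.6,217.5)],.055);print("band centres",o.tolist())
p,R=rep();f=grab("wrist","w7");r=reds(f);print(r)
for s,c in r:
    print("band in tool",((onz(f,[c],.0265)-p)@R).round(4).tolist())
hsv=cv2.cvtColor(f["pixels"],cv2.COLOR_RGB2HSV)
# ingot grey: low saturation; report largest comps
m=((hsv[...,1]<20)&(hsv[...,2]>60)).astype(np.uint8);m=cv2.morphologyEx(m,cv2.MORPH_OPEN,np.ones((5,5)))
n,l,s,c=cv2.connectedComponentsWithStats(m)
for i in range(1,n):
    if s[i,4]>300:
        k=cv2.findContours((l==i).astype(np.uint8),0,2)[0][0];print(s[i],cv2.minAreaRect(k))
E
```

```text
band centres [[0.5476445676675215, -0.20786673233301164, 0.05499999999999999], [0.5503865795893947, -0.2907629589527121, 0.05499999999999999]]
t 19.55 p [0.5194 0.2873 0.1837] yaw x 71.28 z [ 1.e-04  0.e+00 -1.e+00] q [-0.25  0.57 -0.47  1.59  0.29  1.05 -1.13] F [-0.1  0.3  0.1] w 0.0929 ff 0.0
[([307, 164, 36, 21, 708], [324.1, 174.4])]
band in tool [[0.048, 0.0054, 0.1572]]
```

>>> play_rows([
  [[0.001,0.005,0],[0,0,-0.005],0.08],
  [[0,0,0.03],[0,0,0],0.08],
  [[0,0,0.04],[0,0,0],0.08],
  [[0,0,0.04],[0,0,0],0.08],
  [[0,0,0.035],[0,0,0],0.08],
  [[0,0,0.025],[0,0,0],0.08],
  [[0,0,0.013],[0,0,0],0.08],
  [[0,0,0.006],[0,0,0],0.08],
  [[0,0,0.003],[0,0,0],0.08],
  [[0,0,0],[0,0,0],0.08],
])

```text
clock: 20.6
position: [0.525, 0.2876, -0.0076]
ee_rot: [0.0, 0.811, 0.585, 0.001]
wrist_force: [0.7, 0.5, 0.4]
gripper_width: 0.0801
finger_force: 0.0
```

>>> play_rows([
  [[0,0,0],[0,0,0],0.08],
  [[0,0,0],[0,0,0],0.05],
  [[0,0,0],[0,0,0],0.02],
  [[0,0,0],[0,0,0],0.02],
  [[0,0,0],[0,0,0],0.02],
  [[0,0,0],[0,0,0],0.02],
  [[0,0,0],[0,0,0],0.02],
  [[0,0,0],[0,0,0],0.02],
  [[0,0,0],[0,0,0],0.02],
  [[0,0,0],[0,0,0],0.02],
])

```text
clock: 21.6
position: [0.5247, 0.2869, -0.0084]
ee_rot: [0.0, 0.811, 0.585, 0.0]
wrist_force: [2.4, -0.0, -0.8]
gripper_width: 0.0345
finger_force: 30.0
```

>>> play_rows([
  [[0,0,-0.01],[0,0,0],0.02],
  [[0,0,-0.03],[0,0,0],0.02],
  [[0,0,-0.04],[0,0,0],0.02],
  [[0,0,-0.04],[0,0,0],0.02],
  [[0,0,-0.03],[0,0,0],0.02],
  [[0,0,0],[0,0,-0.128],0.02],
  [[0,0,0],[0,0,-0.128],0.02],
  [[0,0,0],[0,0,-0.128],0.02],
  [[0,0,0],[0,0,0],0.02],
  [[-0.02,0,0],[0,0,0],0.02],
])

```text
clock: 22.6
position: [0.5242, 0.2707, 0.1425]
ee_rot: [-0.001, 0.684, 0.73, 0.001]
wrist_force: [0.1, 0.3, -0.2]
gripper_width: 0.0199
finger_force: 0.0
```

>>> play_rows([
  [[-0.035,-0.005,0],[0,0,0],0.02],
  [[-0.04,-0.005,0],[0,0,0],0.02],
  [[-0.04,-0.005,0],[0,0,0],0.02],
  [[-0.04,-0.005,0],[0,0,0],0.02],
  [[-0.04,-0.005,0],[0,0,0],0.02],
  [[-0.04,-0.005,0],[0,0,0],0.02],
  [[-0.04,-0.005,0],[0,0,0],0.02],
  [[-0.04,-0.005,0],[0,0,0],0.02],
  [[-0.04,-0.005,0],[0,0,0],0.02],
  [[-0.04,-0.005,0],[0,0,0],0.02],
])

```text
clock: 23.6
position: [0.5003, -0.1316, 0.1422]
ee_rot: [0.0, 0.685, 0.728, 0.0]
wrist_force: [1.5, -0.7, -0.8]
gripper_width: 0.0198
finger_force: 0.0
```

>>> play_rows([
  [[-0.04,-0.005,0],[0,0,0],0.02],
  [[-0.035,-0.004,0],[0,0,0],0.02],
  [[-0.03,-0.004,0],[0,0,0],0.02],
  [[-0.009,0,0],[0,0,0],0.02],
  [[0,0,0],[0,0,0],0.02],
  [[0,0,0],[0,0,0],0.02],
  [[0,0,0],[0,0,0],0.02],
  [[0,0,0],[0,0,0],0.02],
  [[0,0,0],[0,0,0],0.02],
  [[0,0,0],[0,0,0],0.02],
])

```text
clock: 24.6
position: [0.4949, -0.2443, 0.1417]
ee_rot: [-0.0, 0.684, 0.729, 0.0]
wrist_force: [-0.6, -0.3, -0.5]
gripper_width: 0.02
finger_force: 0.0
```

```bash
python3 - <<'E'
from h import *
p,R=rep();f=grab("wrist","w8");r=reds(f);print(r)
for s,c in r: print(c,"held:",((onz(f,[c],p[2]+.0085+.0265)-p)@R).round(4).tolist(),"placed:",onz(f,[c],.055).round(4).tolist())
E
```

```text
t 24.6 p [ 0.4949 -0.2443  0.1417] yaw x 93.66 z [ 0.e+00  1.e-04 -1.e+00] q [ 0.8   0.58 -0.59  1.76  0.39  0.92  0.1 ] F [-0.6 -0.3 -0.5] w 0.02 ff 0.0
[([376, 179, 27, 43, 1081], [388.5, 200.0]), ([369, 280, 25, 31, 580], [382.6, 293.0])]
[388.5, 200.0] held: [[0.0501, 0.031, -0.035]] placed: [[0.5477, -0.2077, 0.055]]
[382.6, 293.0] held: [[0.0056, 0.0304, -0.035]] placed: [[0.5516, -0.286, 0.055]]
```

The second ingot slipped out during the lift: opening 20 mm, no weight. I should have checked before travelling. I'll go back, find where it lies, and grip deeper.

>>> play_rows([
  [[0.025,0.004,-0.01],[0,0,0],0.093],
  [[0.04,0.005,-0.01],[0,0,0],0.093],
  [[0.04,0.005,-0.01],[0,0,0],0.093],
  [[0.04,0.005,-0.01],[0,0,0],0.093],
  [[0.04,0.005,0],[0,0,0],0.093],
  [[0.04,0.005,0],[0,0,0],0.093],
  [[0.04,0.005,0],[0,0,0],0.093],
  [[0.04,0.005,0],[0,0,0],0.093],
  [[0.04,0.005,0],[0,0,0],0.093],
  [[0.04,0.005,0],[0,0,0],0.093],
])

```text
clock: 25.65
position: [0.5194, 0.144, 0.1817]
ee_rot: [0.0, 0.685, 0.729, 0.0]
wrist_force: [0.2, -0.7, -0.2]
gripper_width: 0.092
finger_force: 0.0
```

>>> play_rows([
  [[0.04,0.005,0],[0,0,0],0.093],
  [[0.04,0.005,0],[0,0,0],0.093],
  [[0.04,0.005,0],[0,0,0],0.093],
  [[0.024,0.004,0],[0,0,0],0.093],
  [[0,0,0],[0,0,0.128],0.093],
  [[0,0,0],[0,0,0.128],0.093],
  [[0,0,0],[0,0,0.128],0.093],
  [[0,0,0],[0,0,0],0.093],
  [[0,0,0],[0,0,0],0.093],
  [[0,0,0],[0,0,0],0.093],
])

```text
clock: 26.65
position: [0.5293, 0.2873, 0.1816]
ee_rot: [-0.0, 0.811, 0.586, -0.0]
wrist_force: [0.5, -0.1, -0.0]
gripper_width: 0.0928
finger_force: 0.0
```

```bash
python3 - <<'E'
from h import *
p,R=rep();f=grab("wrist");r=reds(f);print(r)
for s,c in r: print("band in tool",((onz(f,[c],.0265)-p)@R).round(4).tolist())
cv2.imwrite("pics/w9.png",f["pixels"][:,:,::-1])
E
```

```text
t 26.65 p [0.5293 0.2873 0.1816] yaw x 71.71 z [-1.e-04  1.e-04 -1.e+00] q [-0.23  0.59 -0.51  1.57  0.31  1.06 -1.14] F [ 0.5 -0.1 -0. ] w 0.0928 ff 0.0
[([292, 170, 36, 22, 731], [309.4, 180.6])]
band in tool [[0.0422, -0.0087, 0.1551]]
```

View pics/w9.png

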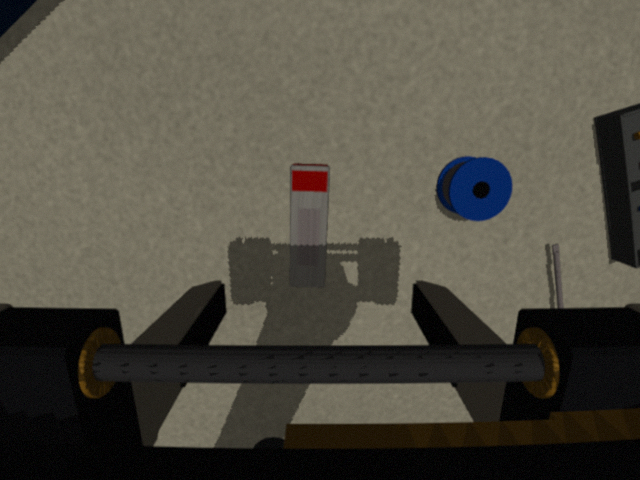

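It lies flat in nearly the same place, red band at (309,181), still parallel to the tool. Gripping 6 mm deeper.

>>> play_rows([
  [[-0.005,-0.008,0],[0,0,0],0.08],
  [[0,0,0.03],[0,0,0],0.08],
  [[0,0,0.04],[0,0,0],0.08],
  [[0,0,0.04],[0,0,0],0.08],
  [[0,0,0.035],[0,0,0],0.08],
  [[0,0,0.025],[0,0,0],0.08],
  [[0,0,0.013],[0,0,0],0.08],
  [[0,0,0.006],[0,0,0],0.08],
  [[0,0,0.002],[0,0,0],0.08],
  [[0,0,0],[0,0,0],0.08],
])

```text
clock: 27.7
position: [0.5208, 0.2857, -0.0083]
ee_rot: [-0.0, 0.811, 0.585, 0.001]
wrist_force: [-0.3, 0.4, 0.8]
gripper_width: 0.0798
finger_force: 0.0
```

>>> play_rows([
  [[0,0,0.002],[0,0,0],0.08],
  [[0,0,0.001],[0,0,0],0.08],
  [[0,0,0.001],[0,0,0],0.08],
  [[0,0,0.001],[0,0,0],0.08],
  [[0,0,0],[0,0,0],0.08],
  [[0,0,0],[0,0,0],0.08],
  [[0,0,0],[0,0,0],0.08],
  [[0,0,0],[0,0,0],0.08],
  [[0,0,0],[0,0,0],0.08],
  [[0,0,0],[0,0,0],0.08],
])

```text
clock: 28.7
position: [0.5201, 0.2851, -0.0144]
ee_rot: [-0.0, 0.811, 0.585, 0.0]
wrist_force: [-0.8, 0.6, 0.0]
gripper_width: 0.0804
finger_force: 0.0
```

>>> play_rows([
  [[0,0,0],[0,0,0],0.05],
  [[0,0,0],[0,0,0],0.02],
  [[0,0,0],[0,0,0],0.02],
  [[0,0,0],[0,0,0],0.02],
  [[0,0,0],[0,0,0],0.02],
  [[0,0,0],[0,0,0],0.02],
  [[0,0,0],[0,0,0],0.02],
  [[0,0,0],[0,0,0],0.02],
  [[0,0,0],[0,0,0],0.02],
  [[0,0,0],[0,0,0],0.02],
])

```text
clock: 29.7
position: [0.5183, 0.2857, -0.0145]
ee_rot: [-0.001, 0.811, 0.585, -0.001]
wrist_force: [-4.8, 0.9, 2.2]
gripper_width: 0.0375
finger_force: 29.9
```

>>> play_rows([
  [[0,0,-0.01],[0,0,0],0.02],
  [[0,0,-0.03],[0,0,0],0.02],
  [[0,0,-0.04],[0,0,0],0.02],
  [[0,0,-0.04],[0,0,0],0.02],
  [[0,0,-0.03],[0,0,0],0.02],
  [[0,0,0],[0,0,-0.128],0.02],
  [[0,0,0],[0,0,-0.128],0.02],
  [[0,0,0],[0,0,-0.128],0.02],
  [[0,0,0],[0,0,0],0.02],
  [[0,0,0],[0,0,0],0.02],
])

```text
clock: 30.7
position: [0.5209, 0.2837, 0.135]
ee_rot: [0.001, 0.686, 0.728, -0.0]
wrist_force: [0.1, -0.4, -6.2]
gripper_width: 0.0374
finger_force: 29.9
```

```bash
python3 - <<'E'
from h import *
p,R=rep();f=grab("wrist");r=reds(f);print(r)
for s,c in r: print("held band",((onz(f,[c],p[2]+.0145+.0265)-p)@R).round(4).tolist())
mid=np.array([.4955,-.253]);print("single/pair target for TCP at +8mm", R[:2,:2].T@(mid-p[:2]))
E
```

```text
t 30.7 p [0.5209 0.2837 0.135 ] yaw x 93.37 z [ 2.0e-04 -1.4e-03 -1.0e+00] q [-0.18  0.65 -0.59  1.65  0.42  0.97 -0.86] F [ 0.1 -0.4 -6.2] w 0.0374 ff 29.9
[([282, 169, 80, 6, 272], [322.0, 171.9]), ([282, 185, 81, 47, 3542], [321.0, 208.0])]
held band [[0.0627, 0.0014, -0.0411]]
held band [[0.0475, 0.001, -0.0411]]
single/pair target for TCP at +8mm [-0.53424761 -0.05686758]
```

Held firmly (6 N of weight). Carrying it over the pairs.

>>> play_rows([
  [[-0.02,0,0],[0,0,0],0.02],
  [[-0.037,-0.004,0],[0,0,0],0.02],
  [[-0.04,-0.004,0],[0,0,0],0.02],
  [[-0.04,-0.004,0],[0,0,0],0.02],
  [[-0.04,-0.004,0],[0,0,0],0.02],
  [[-0.04,-0.004,0],[0,0,0],0.02],
  [[-0.04,-0.004,0],[0,0,0],0.02],
  [[-0.04,-0.004,0],[0,0,0],0.02],
  [[-0.04,-0.004,0],[0,0,0],0.02],
  [[-0.04,-0.004,0],[0,0,0],0.02],
])

```text
clock: 31.75
position: [0.5081, -0.0954, 0.1359]
ee_rot: [0.001, 0.685, 0.728, 0.0]
wrist_force: [1.0, -0.2, -6.2]
gripper_width: 0.0371
finger_force: 29.9
```

>>> play_rows([
  [[-0.04,-0.005,0],[0,0,0],0.02],
  [[-0.04,-0.006,0],[0,0,0],0.02],
  [[-0.04,-0.005,0],[0,0,0],0.02],
  [[-0.03,-0.005,0],[0,0,0],0.02],
  [[0,0,0],[0,0,0],0.02],
  [[0,0,0],[0,0,0],0.02],
  [[0,0,0.025],[0,0,0],0.02],
  [[0,0,0.025],[0,0,0],0.02],
  [[0,0,0.02],[0,0,0],0.02],
  [[0,0,0],[0,0,0],0.02],
])

```text
clock: 32.75
position: [0.4945, -0.242, 0.0633]
ee_rot: [-0.003, 0.684, 0.73, -0.001]
wrist_force: [0.1, 0.3, -5.2]
gripper_width: 0.0375
finger_force: 29.9
```

```bash
python3 - <<'E'
from h import *
p,R=rep();f=grab("wrist");r=reds(f);print(r)
for s,c in r: print(c,"held",((onz(f,[c],p[2]+.0145+.0265)-p)@R).round(4).tolist(),"placed",onz(f,[c],.055).round(4).tolist())
print("mid held",p+R@[-.0075,0,0])
E
```

```text
t 32.75 p [ 0.4945 -0.242   0.0633] yaw x 93.74 z [-0.0056  0.0029 -1.    ] q [ 0.78  0.69 -0.57  1.84  0.51  0.78 -0.  ] F [ 0.1  0.3 -5.2] w 0.0375 ff 29.9
[([282, 170, 80, 5, 235], [322.3, 171.8]), ([282, 185, 80, 47, 3543], [321.0, 207.8]), ([396, 194, 38, 59, 2007], [414.5, 222.4])]
[322.3, 171.8] held [[0.0627, 0.0015, -0.0408]] placed [[0.4927, -0.1823, 0.055]]
[321.0, 207.8] held [[0.0475, 0.001, -0.0408]] placed [[0.4933, -0.2024, 0.055]]
[414.5, 222.4] held [[0.0411, 0.0417, -0.0411]] placed [[0.5475, -0.2073, 0.055]]
mid held [ 0.49501018 -0.2494794   0.06324992]
```

>>> play_rows([
  [[-0.003,0,0.005],[0,0,0],0.02],
  [[0,0,0.005],[0,0,0],0.02],
  [[0,0,0.003],[0,0,0],0.02],
  [[0,0,0.002],[0,0,0],0.02],
  [[0,0,0.001],[0,0,0],0.02],
  [[0,0,0.001],[0,0,0],0.02],
  [[0,0,0],[0,0,0],0.02],
  [[0,0,0],[0,0,0],0.02],
  [[0,0,0],[0,0,0],0.02],
  [[0,0,0],[0,0,0],0.02],
])

```text
clock: 33.8
position: [0.4967, -0.2474, 0.0487]
ee_rot: [0.0, 0.684, 0.729, 0.0]
wrist_force: [-0.5, -0.5, -6.2]
gripper_width: 0.0374
finger_force: 29.9
```

>>> play_rows([
  [[0,0,0.001],[0,0,0],0.02],
  [[0,0,0.001],[0,0,0],0.02],
  [[0,0,0.001],[0,0,0],0.02],
  [[0,0,0.001],[0,0,0],0.02],
  [[0,0,0.001],[0,0,0],0.02],
  [[0,0,0.001],[0,0,0],0.02],
  [[0,0,0],[0,0,0],0.02],
  [[0,0,0],[0,0,0],0.02],
  [[0,0,0],[0,0,0],0.02],
  [[0,0,0],[0,0,0],0.02],
])

```text
clock: 34.8
position: [0.4967, -0.2474, 0.0427]
ee_rot: [0.0, 0.684, 0.729, 0.0]
wrist_force: [-0.1, -0.1, -6.1]
gripper_width: 0.038
finger_force: 29.9
```

>>> play_rows([
  [[0,0,0.0005],[0,0,0],0.02],
  [[0,0,0.0005],[0,0,0],0.02],
  [[0,0,0.0005],[0,0,0],0.02],
  [[0,0,0],[0,0,0],0.02],
  [[0,0,0],[0,0,0],0.02],
  [[0,0,0],[0,0,0],0.02],
  [[0,0,0],[0,0,0],0.02],
  [[0,0,0],[0,0,0],0.02],
  [[0,0,0],[0,0,0],0.02],
  [[0,0,0],[0,0,0],0.02],
])

```text
clock: 35.8
position: [0.4966, -0.2474, 0.0411]
ee_rot: [0.0, 0.684, 0.729, 0.0]
wrist_force: [0.2, -0.2, -7.3]
gripper_width: 0.0376
finger_force: 29.9
```

>>> play_rows([
  [[0,0,0.0005],[0,0,0],0.02],
  [[0,0,0.0005],[0,0,0],0.02],
  [[0,0,0],[0,0,0],0.02],
  [[0,0,0],[0,0,0],0.02],
  [[0,0,0],[0,0,0],0.02],
  [[0,0,0],[0,0,0],0.02],
  [[0,0,0],[0,0,0],0.02],
  [[0,0,0],[0,0,0],0.02],
  [[0,0,0],[0,0,0],0.02],
  [[0,0,0],[0,0,0],0.02],
])

```text
clock: 36.8
position: [0.4967, -0.2475, 0.0404]
ee_rot: [0.0, 0.684, 0.729, -0.0]
wrist_force: [-2.0, -0.9, 1.2]
gripper_width: 0.0375
finger_force: 29.9
```

>>> play_rows([
  [[0,0,0.0004],[0,0,0],0.02],
  [[0,0,0],[0,0,0],0.02],
  [[0,0,0],[0,0,0],0.02],
  [[0,0,0],[0,0,0],0.02],
  [[0,0,0],[0,0,0],0.045],
  [[0,0,0],[0,0,0],0.055],
  [[0,0,0],[0,0,0],0.06],
  [[0,0,0],[0,0,0],0.06],
  [[0,0,0],[0,0,0],0.06],
  [[0,0,0],[0,0,0],0.06],
])

```text
clock: 37.8
position: [0.4967, -0.2473, 0.0396]
ee_rot: [0.0, 0.684, 0.729, 0.0]
wrist_force: [1.0, 0.5, 1.1]
gripper_width: 0.0601
finger_force: 0.0
```

>>> play_rows([
  [[0,0,-0.005],[0,0,0],0.06],
  [[0,0,-0.015],[0,0,0],0.06],
  [[0,0,-0.03],[0,0,0],0.06],
  [[0,0,-0.04],[0,0,0],0.06],
  [[0,0,-0.03],[0,0,0],0.06],
  [[0.03,0,0],[0,0,0],0.06],
  [[0.04,0,0],[0,0,0],0.06],
  [[0.04,0,0],[0,0,0],0.06],
  [[0.04,0,0],[0,0,0],0.06],
  [[0.04,0,0],[0,0,0],0.06],
])

```text
clock: 38.8
position: [0.4845, -0.0563, 0.1602]
ee_rot: [0.0, 0.685, 0.729, 0.0]
wrist_force: [0.9, -0.6, 0.1]
gripper_width: 0.0601
finger_force: 0.0
```

>>> play_rows([
  [[0.04,0,0],[0,0,0],0.06],
  [[0.04,0,0],[0,0,0],0.06],
  [[0,0,0],[0,0,0],0.06],
  [[0,0,0],[0,0,0],0.06],
  [[0,0,0],[0,0,0],0.06],
  [[0,0,0],[0,0,0],0.06],
  [[0,0,0],[0,0,0],0.06],
  [[0,0,0],[0,0,0],0.06],
  [[0,0,0],[0,0,0],0.06],
  [[0,0,0],[0,0,0],0.06],
])

```text
clock: 39.8
position: [0.4796, 0.0219, 0.1597]
ee_rot: [-0.0, 0.685, 0.729, 0.0]
wrist_force: [-0.3, -0.3, 0.7]
gripper_width: 0.0598
finger_force: 0.0
```

```bash
python3 - <<'E'
from h import *
rep();f=grab("top");g=grab("scene");print(reds(f))
for s,c in reds(f):
    if s[4]<400 and c[1]>200 and c[1]<330: print(c,onz(f,[c],.055).round(4).tolist(),onz(f,[c],.0815).round(4).tolist())
a=cv2.resize(f["pixels"][220:330,350:470,::-1],(390,358),interpolation=cv2.INTER_CUBIC)
b=cv2.resize(g["pixels"][160:260,225:350,::-1],(400,320),interpolation=cv2.INTER_CUBIC)
c=np.zeros((360,800,3),np.uint8);c[:358,:390]=a;c[:320,400:]=b;cv2.imwrite("pics/end.png",c)
E
```

```text
t 39.8 p [0.4796 0.0219 0.1597] yaw x 93.59 z [-1.e-04  1.e-04 -1.e+00] q [ 0.38  0.47 -0.68  1.93  0.38  0.88 -0.43] F [-0.3 -0.3  0.7] w 0.0598 ff 0.0
[([307, 123, 26, 5, 73], [320.2, 125.2]), ([203, 232, 151, 248, 12807], [275.5, 352.2]), ([384, 247, 16, 10, 134], [391.8, 251.5]), ([423, 246, 16, 9, 136], [430.5, 250.1]), ([386, 268, 10, 16, 137], [390.5, 275.5]), ([307, 460, 63, 20, 616], [341.5, 471.9])]
[391.8, 251.5] [[0.5481, -0.2097, 0.055]] [[0.5453, -0.2059, 0.0815]]
[430.5, 250.1] [[0.5509, -0.293, 0.055]] [[0.5481, -0.287, 0.0815]]
[390.5, 275.5] [[0.4962, -0.2058, 0.055]] [[0.4948, -0.2021, 0.0815]]
```

View pics/end.png

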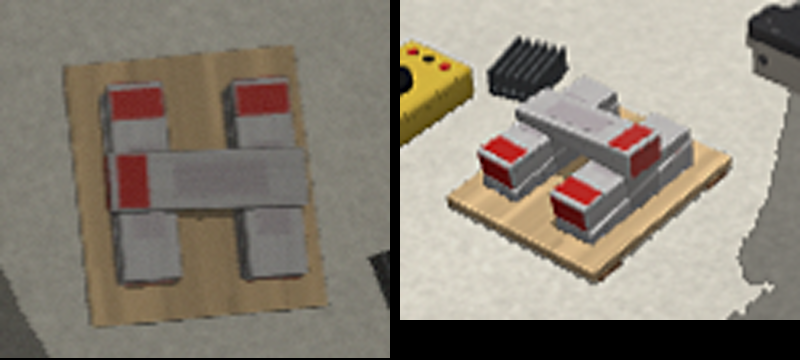

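The bridge lies square and centred over both pairs, red band at (390,275). pair_high's band is still at (430,250), so it has not moved. Handing in.

```bash
python3 -c "
from plant import arm
print(arm.finish_job())"
```

```text
the job is handed in; nothing more can be done
None
```

The job is handed in, with no verdict returned: one ingot lies end for end on the single one, the other bridges both pairs square and central (it slipped from the fingers once, was regripped, and took about 40 of the 64 s), and the last pictures showed the finished pair unmoved.

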